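# Seat the coarse pitch comb in the jack screw

## Task

Check the thread of the coarse steel screw lying in its wooden cradle: pick up the yellow comb with the coarse teeth and seat it from above in the screw's threads, so that all its teeth are fully home and it sits flat along the screw, and let go. Then press down on its top edge to check that it stays flat, and back away with the comb left seated there. Leave the blue fine comb where it stands.

Things in the scene. Friction and masses are not known exactly. Their poses are not given: they have to be found in the camera images.
- coarse_comb_grip (a point): Yellow coarse comb, loose, 0.12 kg: upright leaf 60 x 12 mm, 4 teeth below (14 mm pitch, 8 deep, tips 2 wide), on 4 thin legs, 84 mm over them across the leaf. Point: grip centre of the plain upper leaf, mid-length, 20 mm below its top edge, 38 above the tooth tips, 80 above the feet. x along the leaf, y across its 12 mm (grip so), z up. Cross arms at both ends, top 18 mm below the point. Ends alike.
- fine_comb_grip (a point): Blue fine comb, a bystander to be left standing: same shape, size and legs as the yellow comb, but eight small teeth at 7 mm pitch. Same point and axes.
- coarse_screw_mid (a point): Coarse steel screw fixed in a wooden cradle 196 x 96 mm, deck 18 mm up. Point: middle of its axis, 46 mm above the bench; x along it, z up. Crests 50 mm dia, roots 34; V grooves at +-7, 21, 35, 49, 63 mm along x. Comb's grip point above this one (or up to 3 pitches along): teeth meet grooves; flanks draw it in from 3 mm off. Home, it is 55 mm above this point, feet 3 mm off the deck; on crests 63.
- fine_screw_mid (a point): Thinner brass screw, a bystander, fixed in the same kind of cradle: 42 mm crest diameter, 7 mm pitch. Point: middle of its axis, 46 mm above the bench; x along it.
Not all that is in view belongs to the job. Leave any pink look-alike of the part that bears coarse_comb_grip alone. Leave any orange look-alike of the part that bears coarse_screw_mid alone.

How it is judged:
By the outcome, as a careful person would: the job done as asked, in the order asked, and still so for the second after the job is handed in, with the robot touching nothing.
It also fails if it takes over 45 s, if anything falls off the work surface, if the arm or the gripper's body presses on something with over 40 N, if the wrist force passes 120 N, or if a joint passes its speed limit or range.

## Robot

A 6-joint arm with a two-finger parallel gripper is mounted at the origin on the work surface. World frame = base frame: x ahead of the robot, y to its left, z up, the work surface at z = 0. Lengths are in mm, angles in rad, forces in N, time in s.
With the tool pointing down it reaches from about 325 to 775 mm from the base axis. Payload 5.5 kg.
Tool frame: the origin (TCP) lies midway between the tips of the shut fingers; the grasp point (between the pads) lies 19 mm behind it; z points along the fingers, y is the line along which they close (so a half turn about z gives the same grasp; the last joint's range is limited). The gripper opens to 85 mm and grips with 20 to 120 N. Pads are 22 mm wide; open, the fingers measure 114 mm over their backs; the gripper's body (76 mm by 85 mm) begins 54 mm behind the grasp point. The pads swing forward as they close: fully open they stand 13 mm farther back than shut.
Start: joints at [-1.344, 0.091, 1.231, -0, 1.82, -0.057], TCP at [168.003, -576.013, 208.775] pointing down, gripper open.
Joint ranges: [-2.87, 2.87], [-0.86, 2.18], [0.17, 2.46], [-1.51, 4.65], [0.06, 2.69], [-2.65, 2.65]. Speed limits (rad/s): [2.57, 2.57, 3.01, 3.14, 3.14, 3.14].

## Interface

Orientations are given as a unit quaternion [x, y, z, w].
In Python, from rig import robot, eoat, imaging, workorder, finder, sensors gives the robot as it stands. The module is installed in compiled form; this text tells all that it offers. Calls block until the motion is done:
- robot.move_ptp(position, orientation): joint-space move of the TCP to a pose.
- robot.movel(position, frame=None, vel=150, until_force=None): straight line of the TCP; frame=None keeps the orientation; vel is the mean speed in mm/s. With until_force (N) it stops when the force on the tool has changed by that much, and returns True; else False.
- robot.movej(angles): joint-space move.
- eoat.gripper_to(opening, grip_force=None): finger opening in mm; grip_force is the grip in N (None keeps the last); returns when the fingers have stopped.
- robot.hold(seconds).
- robot.inverse_kinematics(position, orientation): joint angles nearest the present ones, or None.
- imaging.camera(name): name is "side" or "top"; returns a dict with "color" (420x560x3 uint8, blue, green, red), "z_map" (420x560 float32, mm along the optical axis (not along the pixel's ray), 0 where there is no reading), "camera_matrix" (3x3 intrinsics, pixels), "k1" (the pictures are not rectified: a ray, as slopes to the right and down, at radius r is drawn at 1 + k1 r^2 times it, then the intrinsics apply), "R" (3x3) and "t" (3): a world point X has camera coordinates R X + t. Camera axes: x right, y down, z forward; pixel columns grow to the right and rows downward; lengths in mm; the calibration is good to about 2 mm. A picture is of the moment at which its call begins.
A pose or a line that the arm cannot do raises robot.MotionError and nothing moves.
- workorder.finish_job(): hands the job in; it is judged then, once.
Trained networks look in a picture, given as the dict that the camera call returned (one of the last four; its "shot" number tells which), for a name from the list of things; names that differ only in an ending like _2 or _b are one class to them, and where a whole thing is asked for, a point or a joint stands for the part that bears it (a point fixed in the world has none). Each returns a list of dicts, best first, with "conf" (0 to 1); they miss things now and then, are a little off and sometimes report something else, mostly with a low value. They report only what shows in the picture. A call takes as long as a camera call. They do not tell look-alikes from the thing itself.
- finder.boxes_of(picture, name): "location" ([column, row] in pixels, amid what is visible of it).
- finder.trace(picture, name): "pixels" (420x560 bool, what is visible of it) and "location" ([column, row] in pixels, amid what is visible of it).
Readings, each from a call of its own:
- sensors.read_time_s(): time.
- sensors.read_joints(): joint angles.
- sensors.read_joint_vel(): joint speeds.
- sensors.read_tau(): joint torques, N m.
- sensors.read_ee_pos(): TCP position.
- sensors.read_eef_rot(): TCP orientation.
- sensors.read_wrist_force(): force on the tool from outside, world axes, zero at the start.
- sensors.read_ft_torque(): the same for the moment, N m.
- sensors.read_finger_gap(): finger opening in mm.
- sensors.read_finger_force(): force on a finger pad.
Only numpy, scipy, OpenCV 4.12 (cv2) and the standard library are available. Lean on these libraries where they do the work, as an engineer would, in place of code of your own. Each camera call takes 0.05 s, during which the arm holds its last target. There are 200 camera calls.

## Working session

There is one attempt and no reset: what is moved stays moved. The work goes in short steps, each a Python script; the robot and the scene stay as the last script left them, time stands still between calls to the robot, and variables do not carry over. Pictures are saved under pics/ and viewed, at most 10 in all, crops included, and the job is handed in when it is done.

```bash
mkdir -p pics
cat > h.py <<'E'
import numpy as np, cv2
from rig import robot, eoat, imaging, workorder, finder, sensors
def cloud(p):
    K=p["camera_matrix"]; z=p["z_map"].astype(float); h,w=z.shape
    v,u=np.mgrid[:h,:w]
    d=np.array([p["k1"],0,0,0,0],float)
    n=cv2.undistortPoints(np.stack([u,v],-1).reshape(-1,1,2).astype(float),np.array(K,float),d).reshape(h,w,2)
    C=np.dstack([n[...,0]*z,n[...,1]*z,z])
    X=(C-np.array(p["t"]))@np.array(p["R"])
    X[z<=0]=np.nan
    return X
E
python3 - <<'E'
from h import *
for c in("top","side"):
    p=imaging.camera(c); cv2.imwrite(f"pics/{c}0.png",p["color"]); X=cloud(p)
    print(c,(-np.array(p["R"]).T@np.array(p["t"])).round())
    for n in("coarse_comb_grip","fine_comb_grip","coarse_screw_mid","fine_screw_mid"):
        for r in finder.trace(p,n):
            m=r["pixels"]; q=X[m]; q=q[~np.isnan(q[:,0])]
            print(n,round(r["conf"],2),np.round(r["location"]),m.sum(),np.nanmedian(q,0).round() if len(q) else None,(np.percentile(q,98,axis=0)).round() if len(q) else None)
E
```

```text
top [ 284. -118.  959.]
coarse_comb_grip 0.68 [179. 224.] 648 [441. 105.  64.] [479. 148. 103.]
coarse_comb_grip 0.64 [226. 265.] 501 [346.   0.  65.] [389.  47. 103.]
fine_comb_grip 0.62 [281. 221.] 498 [ 433. -121.   64.] [469. -77. 104.]
coarse_screw_mid 0.79 [297. 138.] 3381 [ 640. -158.   38.] [ 741. -111.   72.]
coarse_screw_mid 0.65 [435. 282.] 3865 [ 302. -439.   22.] [ 395. -402.   72.]
fine_screw_mid 0.92 [135. 150.] 3288 [626. 230.  22.] [722. 300.  68.]
side [-120.  770.  935.]
coarse_comb_grip 0.91 [240. 266.] 763 [433. 114.  58.] [486. 158. 100.]
coarse_comb_grip 0.56 [300. 259.] 591 [346.  11.  67.] [374.  54. 101.]
fine_comb_grip 0.8 [297. 222.] 531 [ 421. -115.   61.] [470. -72. 100.]
coarse_screw_mid 0.9 [245. 199.] 1609 [ 632. -141.   33.] [ 739. -106.   69.]
coarse_screw_mid 0.88 [410. 204.] 401 [ 219. -431.   30.] [ 395. -397.   67.]
fine_screw_mid 0.87 [157. 278.] 2457 [613. 258.  19.] [726. 308.  65.]
fine_screw_mid 0.5 [242. 266.] 706 [430. 114.  59.] [478. 158. 100.]
```

View pics/top0.png

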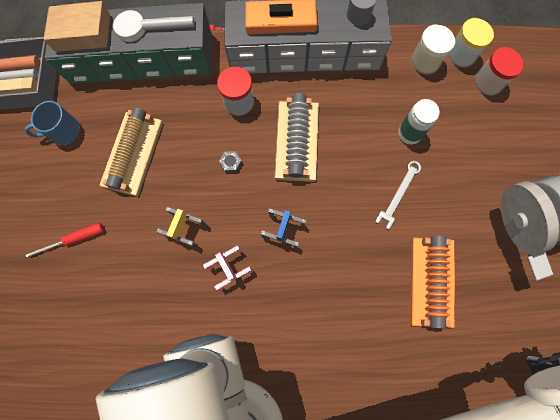

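View pics/side0.png

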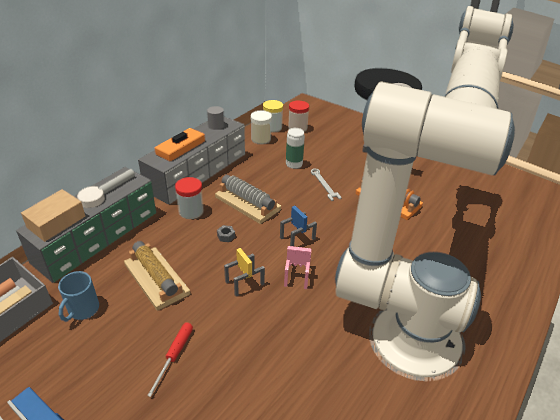

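The top picture shows three things that could pass for the comb: yellow at (179,224), pink at (226,265) and blue at (283,222). It shows two coarse screws: steel in wood at (297,138) and an orange look-alike at (435,282). By the description I choose the yellow comb and the steel screw. Next I measure both and check the choice in a close crop.

```bash
cat >> h.py <<'E'
def axis2(q):
    c=q.mean(0); w,V=np.linalg.eigh(np.cov((q-c).T)); d=V[:,1]
    if d[0]<0:d=-d
    s=(q-c)@d; n=np.array([-d[1],d[0]]); e=(q-c)@n
    c=c+d*(np.percentile(s,1)+np.percentile(s,99))/2+n*(np.percentile(e,2)+np.percentile(e,98))/2
    return c,d,np.ptp(np.percentile(s,[1,99])),np.ptp(np.percentile(e,[2,98]))
def near(p,name,xy):
    X=cloud(p); best=None
    for r in finder.trace(p,name):
        q=X[r["pixels"]]; c=np.nanmedian(q,0)[:2]
        if np.hypot(*(c-xy))<60 and (best is None): best=(r["pixels"],X)
    return best
E
python3 - <<'E'
from h import *
for c in("top","side"):
    p=imaging.camera(c)
    m,X=near(p,"coarse_comb_grip",[438,108]); q=X[m]; q=q[q[:,2]>88]
    print(c,"comb",len(q),np.median(q[:,2]).round(1),[np.round(a,3) for a in axis2(q[:,:2])])
    m,X=near(p,"coarse_screw_mid",[637,-150]); m=cv2.dilate(m.astype(np.uint8),np.ones((7,7)))>0
    q=X[m]; a=q[(q[:,2]>10)&(q[:,2]<26)]; s=q[q[:,2]>58]
    print("deck",len(a),cv2.minAreaRect(a[:,:2].astype(np.float32)),np.median(a[:,2]).round(1))
    print("screw",len(s),np.percentile(s[:,2],95).round(1),[np.round(b,3) for b in axis2(s[:,:2])])
    cv2.imwrite(f"pics/{c}_z.png",0) if 0 else None
    if c=="top":
        i=p["color"]; cv2.imwrite("pics/crop.png",np.hstack([cv2.resize(i[190:260,140:220],(400,350),interpolation=2),cv2.resize(i[85:190,260:340],(400,525),interpolation=2)[:350]] ))
E
```

```text
top comb 197 101.0 [array([440.918, 107.904]), array([ 0.942, -0.337]), np.float64(58.027), np.float64(11.917)]
deck 1583 ((648.6574096679688, -160.04600524902344), (96.83956909179688, 196.87844848632812), 85.05646514892578) 19.2
screw 1182 71.6 [array([ 648.424, -160.08 ]), array([ 0.996, -0.084]), np.float64(192.0), np.float64(38.791)]
side comb 126 97.5 [array([440.437, 108.938]), array([ 0.931, -0.364]), np.float64(61.96), np.float64(12.939)]
deck 642 ((647.6856079101562, -155.96966552734375), (100.01036071777344, 198.77883911132812), 87.0554428100586) 16.8
screw 413 69.8 [array([ 646.9  , -157.345]), array([ 0.997, -0.08 ]), np.float64(191.225), np.float64(37.58)]
```

View pics/crop.png

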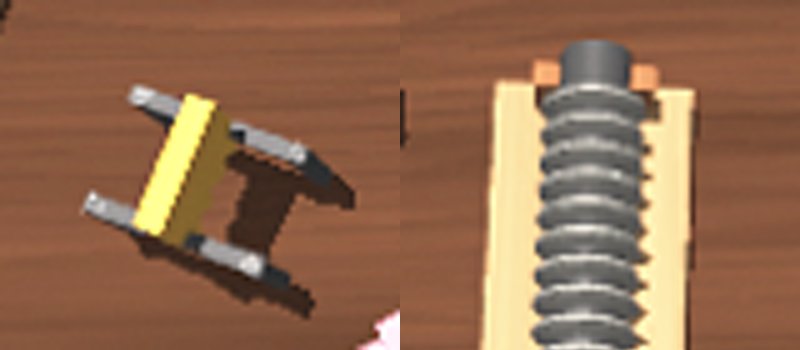

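The crop confirms the choice: the yellow comb on grey legs (left), and the steel screw in pale wood (right). The measured sizes (60x12, 196x96, top at about 100, crests at about 71) match the description. Now I go for the grasp.

```bash
cat >> h.py <<'E'
from scipy.spatial.transform import Rotation as Ro
def quat(yaw,flip):
    d=np.array([np.cos(yaw),np.sin(yaw),0])*(-1 if flip else 1); z=np.array([0,0,-1.])
    return Ro.from_matrix(np.c_[d,np.cross(z,d),z]).as_quat()
FOLD=None
def st(): print("t",round(sensors.read_time_s(),2),"pos",np.round(sensors.read_ee_pos(),1),"F",np.round(sensors.read_wrist_force(),1),"gap",round(sensors.read_finger_gap(),1),"pad",np.round(sensors.read_finger_force(),1))
E
python3 - <<'E'
from h import *
for f in(0,1):
    print(f,[robot.inverse_kinematics(p,quat(y,f)) for p,y in(([440.7,108.4,200],-.355),([648,-158.5,240],-.083))])
f=min((0,1),key=lambda f:max((9 if (a:=robot.inverse_kinematics(p,quat(y,f))) is None else abs(a[5])) for p,y in(([440.7,108.4,200],-.355),([648,-158.5,240],-.083))))
print("flip",f)
eoat.gripper_to(45,30)
robot.move_ptp([440.7,108.4,170],quat(-.355,f)); st()
p=imaging.camera("side"); cv2.imwrite("pics/above.png",cv2.resize(p["color"][120:330,140:420],(800,600)))
E
```

```text
0 [array([ 1.66197126e-01, -3.05359408e-01,  1.61491494e+00, -4.44089210e-16,
        1.83203712e+00,  2.09199345e+00]), array([-2.90877466e-01,  2.89618467e-01,  9.51872437e-01, -4.44089210e-16,
        1.90010175e+00,  1.36291886e+00])]
1 [array([ 1.66197126e-01, -3.05359408e-01,  1.61491494e+00, -4.44089210e-16,
        1.83203712e+00, -1.04959920e+00]), array([-2.90877466e-01,  2.89618467e-01,  9.51872437e-01, -4.44089210e-16,
        1.90010175e+00, -1.77867379e+00])]
flip 1
t 3.88 pos [440.9 107.8 170. ] F [-1.5 -0.7  0.2] gap 44.5 pad 0.0
```

View pics/above.png

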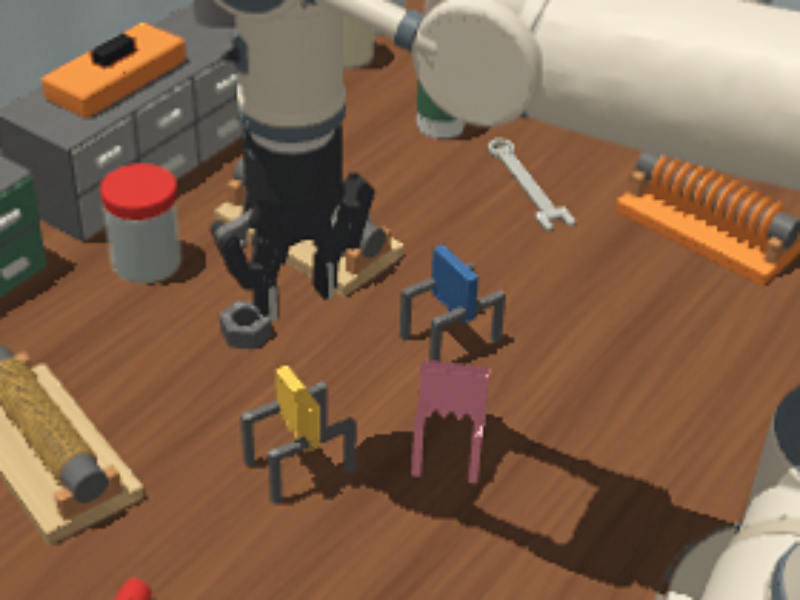

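The open fingers, at about (270,300) and (325,285) in the crop, straddle the yellow leaf at (300,400) in the right direction. Pink and blue are clear of them. I'll descend and grip.

Run:
```python
from h import *
Q=lambda y:quat(y,1)
hit=robot.movel([440.7,108.4,65],vel=100,until_force=10); st()
if not hit:
    eoat.gripper_to(5,35); st()
    robot.movel([440.7,108.4,240],vel=150); st()
    robot.move_ptp([648,-158.5,240],Q(-.083)); st()
    robot.movel([648,-158.5,125],vel=120); st()   # feet ~64+... tips ~106
    for c in("top","side"):
        p=imaging.camera(c); i=p["color"]
        cv2.imwrite(f"pics/held_{c}.png",cv2.resize(i[80:230,200:400] if c=="top" else i[120:270,160:360],(800,600)))
        X=cloud(p); hsv=cv2.cvtColor(i,cv2.COLOR_BGR2HSV)
        m=(abs(hsv[...,0].astype(int)-27)<5)&(hsv[...,1]>150)
        q=X[m]; q=q[(np.hypot(q[:,0]-648,q[:,1]+158)<60)&(q[:,2]>90)]
        print(c,len(q),np.percentile(q,[2,50,98],axis=0).round(1).tolist() if len(q) else None)
        if len(q)>20: print([np.round(a,3) for a in axis2(q[:,:2])])
```

```text
t 5.13 pos [441.2 108.5  65.9] F [0.6 0.3 0.2] gap 45.1 pad 0.0
t 5.53 pos [441.1 108.5  65.7] F [0.2 0.6 3.1] gap 10.9 pad 34.9
t 6.84 pos [440.4 108.3 238.8] F [ 0.6  0.3 -0.8] gap 10.7 pad 34.4
t 8.12 pos [ 647.9 -157.4  240.5] F [ 0.6  0.2 -0.4] gap 10.8 pad 34.4
t 9.22 pos [ 648.5 -158.6  126.4] F [ 0.2 -0.2 -1.4] gap 10.8 pad 34.4
top 3 [[657.2, -165.2, 161.1], [663.8, -165.2, 162.1], [665.1, -157.0, 163.1]]
side 1 [[674.5, -157.0, 161.1], [674.5, -157.0, 161.1], [674.5, -157.0, 161.1]]
```

```bash
cd pics; python3 -c "
import cv2,numpy as np
a=cv2.resize(cv2.imread('held_top.png'),(400,300));b=cv2.resize(cv2.imread('held_side.png'),(800,600))
cv2.imwrite('held.png',np.hstack([a,cv2.resize(b,(400,300))]))"
```

```text
(no output)
```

View pics/held_side.png

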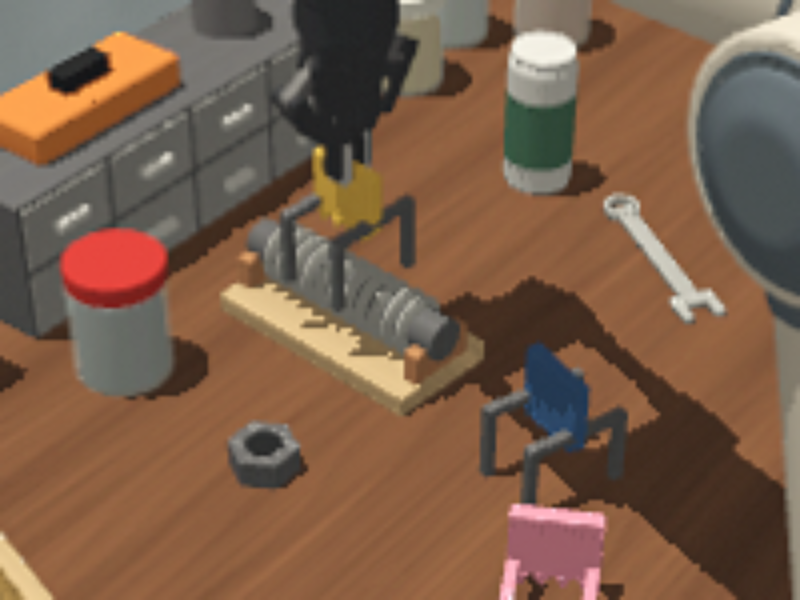

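The comb hangs level and parallel above the screw at about (345,190) in the crop. I measure its along-screw offset in the same camera, then lower it gently.

Run:
```python
from h import *
d=np.array([np.cos(.083),-np.sin(.083)]); n=np.array([-d[1],d[0]])
for c in("side","top"):
    p=imaging.camera(c); X=cloud(p); hsv=cv2.cvtColor(p["color"],cv2.COLOR_BGR2HSV).astype(int)
    with np.errstate(invalid="ignore"):
        m=(hsv[...,0]>18)&(hsv[...,0]<34)&(hsv[...,1]>140)&(np.hypot(X[...,0]-648,X[...,1]+158)<50)&(X[...,2]>95)&(X[...,2]<170)
    q=X[m]
    if len(q)<5: print(c,len(q)); continue
    s=(q[:,:2]-[648,-158.5])@d; e=(q[:,:2]-[648,-158.5])@n
    print(c,len(q),"s",s.min().round(1),s.max().round(1),np.percentile(s,[2,98]).round(1),"e",np.percentile(e,[5,95]).round(1),"z",q[:,2].min().round(),q[:,2].max().round())
    # screw span in the same camera: crest extents & groove phase
    with np.errstate(invalid="ignore"):
        k=(abs((X[...,:2]-[648,-158.5])@n)<12)&(abs((X[...,:2]-[648,-158.5])@d)<110)&(X[...,2]>45)&(X[...,2]<76)
    ss=(X[k][:,:2]-[648,-158.5])@d; zz=X[k][:,2]
    print("screw span",ss.min().round(1),ss.max().round(1))
    b=(np.abs(ss)>40)&(abs(ss)<75)
    f=np.exp(2j*np.pi*ss[b]/14)*(zz[b]-np.median(zz[b])); f=f.mean(); print("crest phase mm",round(np.angle(f)*14/2/np.pi,2),"amp",abs(f).round(2),"n",b.sum())
```

```text
side 209 s -33.3 33.2 [-31.3  29.6] e [-2.9  7.9] z 103.0 163.0
screw span -101.3 98.2
crest phase mm 2.55 amp 0.61 n 105
top 70 s -13.1 20.8 [-12.6  20. ] e [-5.3  4.2] z 159.0 165.0
screw span 26.6 28.7
crest phase mm nan amp nan n 0
  return _methods._mean(a, axis=axis, dtype=dtype,
  ret = ret.dtype.type(ret / rcount)
<stdin>:17: RuntimeWarning: Mean of empty slice.
```

Run:
```python
from h import *
robot.movel([648,-158.5,100],vel=60,until_force=8); st()
h=robot.movel([648,-158.5,84],vel=20,until_force=8); print(h); st()
print(np.round(sensors.read_ft_torque(),2))
```

```text
t 9.99 pos [ 647.8 -158.4   99.4] F [ 0.2  0.3 -1.6] gap 11.2 pad 34.4
True
t 10.64 pos [ 647.9 -158.5   86.7] F [0.2 0.7 4.3] gap 10.8 pad 35.1
[0.02 0.08 0.01]
```

It made contact at TCP 86.7, where home is expected at about 87 and crests at 95. The teeth look home, so I'll press lightly, let go, retreat and look.

Run:
```python
from h import *
h=robot.movel([648,-158.5,83],vel=15,until_force=8); print(h); st()
eoat.gripper_to(40); st()
robot.movel([648,-158.5,190],vel=120); st()
X0=np.array([648,-158.5]); d=np.array([np.cos(.083),-np.sin(.083)])
p=imaging.camera("side"); cv2.imwrite("pics/seat.png",cv2.resize(p["color"][150:240,190:310],(800,600),interpolation=cv2.INTER_CUBIC))
X=cloud(p)
for r in finder.trace(p,"coarse_comb_grip"):
    q=X[r["pixels"]]; q=q[np.hypot(*(q[:,:2]-X0).T)<50]; q=q[q[:,2]>105]
    if len(q)>10:
        s=(q[:,:2]-X0)@d; b=[(lo,np.percentile(q[(s>=lo)&(s<lo+12),2],95).round(1)) for lo in range(-30,30,12) if ((s>=lo)&(s<lo+12)).any()]
        print(len(q),s.min(),s.max(),b)
```

```text
True
t 10.85 pos [ 648.  -158.5   86.7] F [-1.9 -0.3  4.2] gap 10.6 pad 35.1
t 11.24 pos [ 647.7 -158.4   85.3] F [ 0.4 -0.5 -0.8] gap 39.7 pad 0.0
t 12.26 pos [ 647.6 -158.4  188.7] F [-0.4  0.  -0.3] gap 40.2 pad 0.0
105 -31.623763000164114 29.04435471953079 [(-30, np.float64(121.2)), (-18, np.float64(122.1)), (-6, np.float64(121.9)), (6, np.float64(121.6)), (18, np.float64(120.6))]
```

View pics/seat.png

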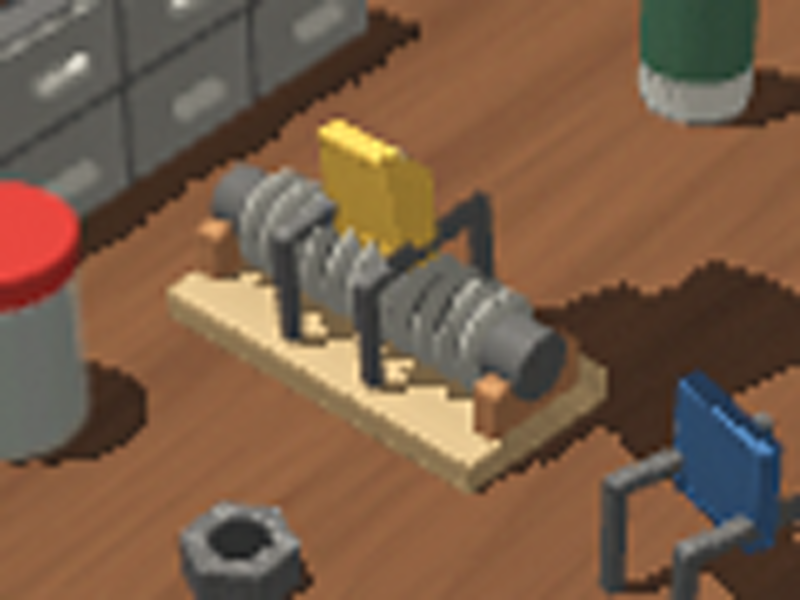

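The crop shows the comb seated: leaf from (320,130) to (430,190), teeth in the grooves, legs over the deck, and top edge level at about 121. Now the press with shut fingers.

Run:
```python
from h import *
eoat.gripper_to(0); 
robot.movel([648,-158.5,128],vel=80,until_force=10); st()
h=robot.movel([648,-158.5,112],vel=15,until_force=18); print(h); st()
z=sensors.read_ee_pos()[2]
robot.hold(.3); st()
if sensors.read_wrist_force()[2]<10:
    robot.movel([648,-158.5,z-3],vel=10,until_force=15); st(); robot.hold(.5); st()
robot.movel([648,-158.5,230],vel=100); st()
X0=np.array([648,-158.5]); d=np.array([np.cos(.083),-np.sin(.083)])
p=imaging.camera("side"); cv2.imwrite("pics/end.png",cv2.resize(p["color"][150:240,190:310],(800,600),interpolation=cv2.INTER_CUBIC))
X=cloud(p)
for r in finder.trace(p,"coarse_comb_grip"):
    q=X[r["pixels"]]; q=q[np.hypot(*(q[:,:2]-X0).T)<50]; q=q[q[:,2]>105]
    if len(q)>10:
        s=(q[:,:2]-X0)@d; print([(lo,np.percentile(q[(s>=lo)&(s<lo+12),2],95).round(1)) for lo in range(-30,30,12) if ((s>=lo)&(s<lo+12)).any()])
```

```text
t 13.75 pos [ 648.3 -158.6  128.8] F [-0.3 -0.1  0.4] gap 0.1 pad 0.0
False
t 14.97 pos [ 648.1 -158.5  112.2] F [0.5 0.5 0.4] gap -0.3 pad 0.0
t 15.27 pos [ 648.  -158.5  112.1] F [-0.1 -0.3  0.1] gap -0.1 pad 0.0
t 15.7 pos [ 647.9 -158.5  109. ] F [-0.2  0.2 -0.8] gap -0.2 pad 0.0
t 16.2 pos [ 648.  -158.5  109.2] F [ 0.1 -0.1 -0.3] gap 0.2 pad 0.0
t 17.56 pos [ 647.8 -158.4  228.9] F [-0.1 -0.7 -0.3] gap -0.2 pad 0.0
[(-30, np.float64(122.0)), (-18, np.float64(122.2)), (-6, np.float64(122.2)), (6, np.float64(120.0)), (18, np.float64(122.0))]
```

View pics/end.png

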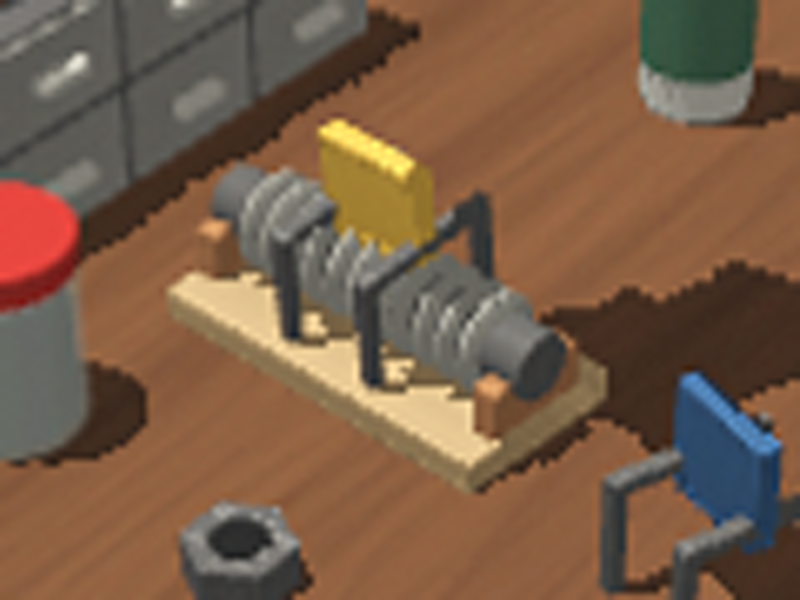

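The press met nothing at TCP 109, although the leaf top is at about 121 and the picture still shows it seated. I need to know where the leaf's top edge is relative to the fingers, so I'll back the arm off and measure it from both cameras.

Run:
```python
from h import *
robot.move_ptp([520,-300,260],quat(-.083,1)); st()
X0=np.array([648,-158.5]); d=np.array([np.cos(.083),-np.sin(.083)]); n=np.array([-d[1],d[0]])
for c in("top","side"):
    p=imaging.camera(c); X=cloud(p); hsv=cv2.cvtColor(p["color"],cv2.COLOR_BGR2HSV).astype(int)
    with np.errstate(invalid="ignore"):
        m=(hsv[...,0]>18)&(hsv[...,0]<34)&(hsv[...,1]>140)&(np.hypot(X[...,0]-648,X[...,1]+158)<60)&(X[...,2]>85)
    q=X[m]; s=(q[:,:2]-X0)@d; e=(q[:,:2]-X0)@n; t=q[:,2]>116
    print(c,len(q),"z",np.percentile(q[:,2],[2,50,98]).round(1),"top s",np.percentile(s[t],[2,98]).round(1),"e",np.percentile(e[t],[3,50,97]).round(1),"all e",np.percentile(e,[3,97]).round(1))
    if c=="top": cv2.imwrite("pics/top2.png",cv2.resize(p["color"][80:200,220:380],(800,600),interpolation=cv2.INTER_CUBIC))
print(eoat.gripper_to(0),sensors.read_finger_gap())
```

```text
t 18.45 pos [ 520.6 -299.3  259.7] F [ 0.5 -0.8 -0.7] gap 0.1 pad 0.0
top 162 z [ 89.5 121.7 125.5] top s [-28.6  29.2] e [-1.8  3.4  8.7] all e [-2.9  8.7]
side 189 z [ 86.  108.2 122. ] top s [-29.9  27.4] e [-2.   5.1 12.1] all e [-1.6 11.4]
False -0.3273100259529019
```

View pics/top2.png

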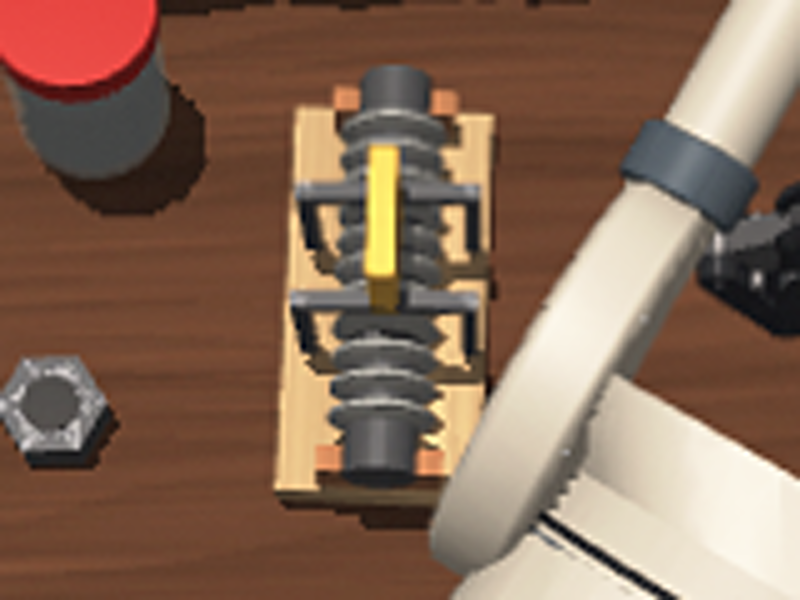

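The top view shows the comb seated, with the leaf at (383,220) and all four legs over the deck. It leans a few mm toward +y, so its top edge is centred about 4 mm off and the thin shut tips slid past. I'll press again with the tool turned 90°, so the 22 mm pad width lies across the leaf, centred on the measured edge.

```bash
cat > press.py <<'E'
from h import *
X0=np.array([648,-158.5]); d=np.array([np.cos(.083),-np.sin(.083)]); n=np.array([-d[1],d[0]])
xy=X0+3.5*n
P=lambda z:[xy[0],xy[1],z]
qs=[quat(-.083+np.pi/2,f) for f in(0,1)]
js=[robot.inverse_kinematics(P(200),q) for q in qs]
q=min(zip(js,qs),key=lambda a:9 if a[0] is None else abs(a[0][5]))[1]
robot.move_ptp(P(200),q); robot.movel(P(128),vel=100,until_force=10); st()
h=robot.movel(P(113),vel=15,until_force=12); print(h); st()
robot.hold(.3); st()
p=imaging.camera("side"); cv2.imwrite("pics/press.png",cv2.resize(p["color"][150:240,190:310],(800,600),interpolation=cv2.INTER_CUBIC))
E
python3 press.py
```

```text
t 21.27 pos [ 648.7 -155.1  129. ] F [0.4 0.5 0. ] gap 0.1 pad 0.0
False
t 22.42 pos [ 648.4 -155.   113.2] F [ 0.2 -0.5  0.1] gap -0.2 pad 0.0
t 22.72 pos [ 648.3 -155.   113.1] F [ 0.3 -0.1  0.7] gap 0.2 pad 0.0
```

View pics/press.png

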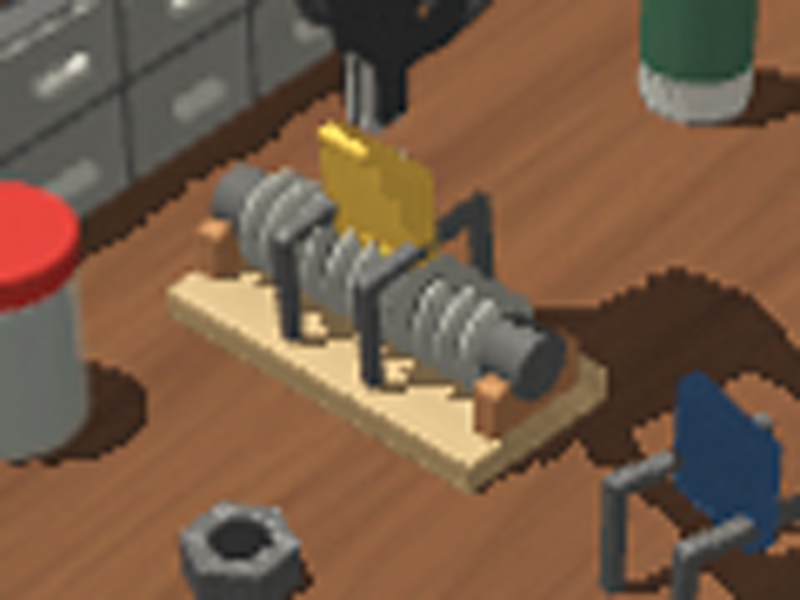

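In the crop the fingertip ends at about (370,125), in plain view and clear of the leaf's edge at (375,160). So the tip is either higher than I assumed or off to one side. I'll measure the tip itself from the depth maps.

Run:
```python
from h import *
X0=np.array([648,-158.5]); d=np.array([np.cos(.083),-np.sin(.083)]); n=np.array([-d[1],d[0]])
p=imaging.camera("side"); X=cloud(p)
for v in range(160,178):
    print(v,[(u,*np.round([(X[v,u,:2]-X0)@d,(X[v,u,:2]-X0)@n,X[v,u,2]]).astype(int).tolist()) for u in (242,244,246,248,250) if X[v,u,0]==X[v,u,0]])
K=np.array(p["camera_matrix"],float)
for a in((sensors.read_ee_pos()),):
    print(cv2.projectPoints(np.array([a,np.array(a)+[0,0,12]],float),cv2.Rodrigues(np.array(p["R"],float))[0],np.array(p["t"],float),K,np.array([p["k1"],0,0,0,0.]))[0].round(1).tolist())
print(Ro.from_quat(sensors.read_eef_rot()).as_matrix().round(3).tolist())
```

```text
160 [(242, 3, 15, 166), (244, -4, 13, 168), (246, -9, 10, 169), (248, -14, 7, 170), (250, -33, 19, 184)]
161 [(242, 2, 16, 163), (244, -4, 14, 165), (246, -9, 11, 166), (248, -13, 6, 165), (250, -15, 0, 164)]
162 [(242, 5, 13, 157), (244, -3, 12, 160), (246, -10, 11, 163), (248, -11, 4, 160), (250, -12, -3, 157)]
163 [(242, 5, 13, 154), (244, -3, 13, 157), (246, -7, 9, 157), (248, -15, 8, 160), (250, -13, -3, 154)]
164 [(242, 5, 14, 151), (244, -5, 15, 155), (246, -9, 11, 155), (248, -13, 6, 155), (250, -15, -1, 153)]
165 [(242, 4, 15, 148), (244, -2, 12, 150), (246, -7, 9, 150), (248, -12, 5, 151), (250, -13, -2, 147)]
166 [(242, 4, 14, 144), (244, -4, 14, 148), (246, -9, 11, 149), (248, -12, 6, 148), (250, -14, -1, 145)]
167 [(242, 4, 14, 140), (244, -5, 15, 145), (246, -8, 10, 144), (248, -16, 9, 147), (250, 136, -157, -2)]
168 [(242, 150, -131, 0), (244, -2, 12, 139), (246, -9, 11, 141), (248, -7, 0, 135), (250, 129, -150, 1)]
169 [(242, 17, 1, 121), (244, 144, -136, -4), (246, -9, 11, 138), (248, 132, -143, -2), (250, 124, -145, 1)]
170 [(242, 13, 5, 121), (244, 7, 3, 123), (246
[... 152 characters left out ...]
 8, 10, 119), (244, 5, 6, 119), (246, -3, 5, 121), (248, -6, -1, 120), (250, 112, -132, 0)]
173 [(242, 12, 7, 112), (244, 2, 8, 117), (246, -3, 5, 118), (248, -7, 0, 117), (250, -13, -1, 120)]
174 [(242, 10, 9, 111), (244, 3, 8, 113), (246, -8, 11, 120), (248, -7, 1, 114), (250, -17, 2, 119)]
175 [(242, 13, 6, 104), (244, -1, 12, 113), (246, -9, 11, 116), (248, -15, 9, 118), (250, -23, 8, 122)]
176 [(242, 12, 7, 101), (244, 4, 6, 104), (246, -6, 8, 110), (248, -13, 7, 113), (250, -21, 7, 117)]
177 [(242, 10, 9, 100), (244, 1, 9, 104), (246, -3, 5, 104), (248, -15, 9, 111), (250, -17, 2, 109)]
[[[245.6, 173.8]], [[245.6, 170.5]]]
[[0.083, 0.997, 0.0], [0.997, -0.083, -0.0], [-0.0, 0.0, -1.0]]
```

The depth shows the fingertips ending at z≈135 while the TCP reads 113. So they are still about 15 mm above the leaf, and neither press touched it. They are well centred over it, so I'll continue down under force control.

Run:
```python
from h import *
x,y,_=sensors.read_ee_pos(); x,y=648.3,-155.0
h=robot.movel([x,y,86],vel=15,until_force=10); print(h); st()
if h:
    z=sensors.read_ee_pos()[2]
    robot.hold(.2); st()
    robot.movel([x,y,z-2.5],vel=10,until_force=12); st(); robot.hold(.4); st()
```

```text
True
t 23.88 pos [ 648.4 -155.2   98.6] F [-0.8  0.2  4.2] gap 0.2 pad 2.2
t 24.07 pos [ 648.4 -155.3   98.6] F [-1.  -0.4  6.3] gap 0.3 pad 2.8
t 24.35 pos [ 648.6 -155.4   98.5] F [-2.8  1.   8.7] gap 0.3 pad 4.6
t 24.75 pos [ 648.6 -155.4   98.5] F [-3.   0.   8.2] gap 0.7 pad 4.6
```

Contact came at TCP 98.6, the leaf's top edge. I'll press a bit more firmly, back away and check.

Run:
```python
from h import *
robot.movel([648.3,-155,95],vel=8,until_force=14); st(); robot.hold(.5); st()
robot.movel([648.3,-155,200],vel=100); robot.move_ptp([520,-300,260],quat(-.083,1)); st()
X0=np.array([648,-158.5]); d=np.array([np.cos(.083),-np.sin(.083)]); n=np.array([-d[1],d[0]])
for c in("top","side"):
    p=imaging.camera(c); X=cloud(p); hsv=cv2.cvtColor(p["color"],cv2.COLOR_BGR2HSV).astype(int)
    with np.errstate(invalid="ignore"):
        m=(hsv[...,0]>18)&(hsv[...,0]<34)&(hsv[...,1]>140)&(np.hypot(X[...,0]-648,X[...,1]+158)<60)&(X[...,2]>85)
    q=X[m]; s=(q[:,:2]-X0)@d; e=(q[:,:2]-X0)@n; t=q[:,2]>116
    k=np.polyfit(s[t],q[t,2],1)
    print(c,len(q),"z",np.percentile(q[:,2],[2,50,98]).round(1),"top s",np.percentile(s[t],[2,98]).round(1),"e",np.percentile(e[t],[3,50,97]).round(1),"slope",k.round(3))
cv2.imwrite("pics/fin.png",cv2.resize(p["color"][150:240,190:310],(800,600),interpolation=cv2.INTER_CUBIC))
```

```text
t 25.04 pos [ 648.8 -155.5   98.5] F [-4.7 -0.8 13.3] gap 0.3 pad 6.3
t 25.54 pos [ 648.8 -155.5   98.4] F [-4.8  0.3 13.2] gap -0.1 pad 6.3
t 28.38 pos [ 520.1 -299.7  259.6] F [0.1 0.5 0.5] gap -0.1 pad 0.0
top 159 z [ 89.1 121.8 124.8] top s [-28.5  29.1] e [-2.   3.2  8.6] slope [-4.00000e-03  1.22045e+02]
side 189 z [ 86.  107.6 122.2] top s [-29.6  26.2] e [-2.6  4.2 10.3] slope [2.00000e-02 1.19768e+02]
```

View pics/fin.png

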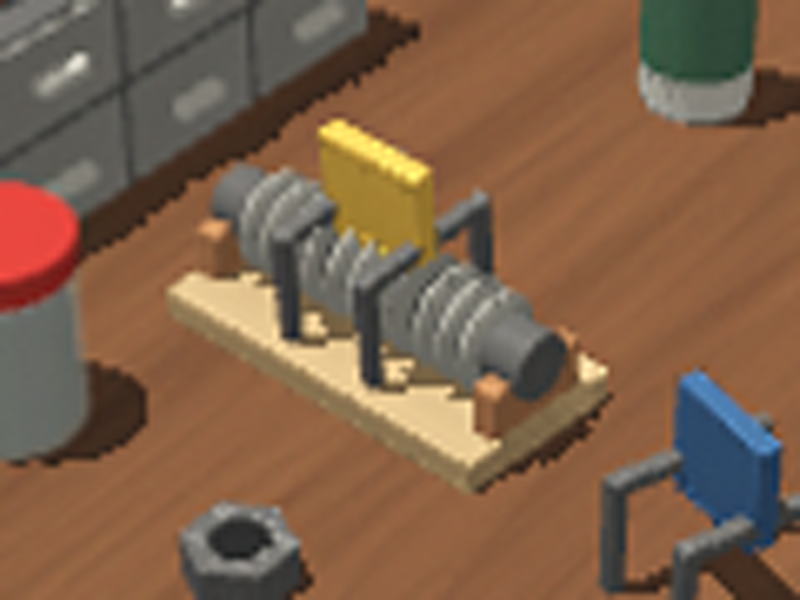

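The comb is still seated, with its leaf from (320,125) to (430,180) and its top edge level at about 121. It held through a steady 13 N press, the blue comb is undisturbed, and the arm is clear. I'm handing in.

```bash
python3 -c "
from h import *
print(workorder.finish_job())"
```

```text
the job is handed in; nothing more can be done
None
```

The yellow coarse comb is seated in the steel screw's threads, level along the screw and leaning about 3° sideways; it held under a 13 N press on its top edge and is left there, the blue comb was never touched, and the job is handed in at about 28 s with no verdict returned.

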